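Rewind the pouch coder's ribbon and change out its canister

ROBOT

A 6-joint arm with a two-finger parallel gripper is mounted at the origin on the work surface. World frame = base frame: x ahead of the robot, y to its left, z up, the work surface at z = 0. Lengths are in mm, angles in rad, forces in N, time in s.
With the tool pointing down it reaches from about 350 to 975 mm from the base axis. Payload 7.1 kg.
Tool frame: the origin (TCP) lies between the finger pads; the fingertips stand 8 mm ahead of it and the grasp point (between the pads) lies 11 mm behind it; x points along the fingers, y is the direction in which the jaws open and shut, and the axes are right-handed (so a half turn about x gives the same grasp; the last joint's range is limited). The gripper opens to 88 mm and grips with 3 to 60 N. Pads are 20 mm wide; open, the fingers measure 115 mm over their backs; the gripper's body (75 mm by 178 mm) begins 61 mm behind the grasp point.
Start: joints at [-1.346, 0.423, 1.63, -0, 1.089, -0.019], TCP at [150.889, -606.496, 230.675] pointing down, gripper open.
Joint ranges: [-3, 3], [-0.9, 2.11], [0.09, 2.58], [-1.31, 4.45], [0.11, 2.69], [-2.54, 2.54]. Speed limits (rad/s): [2.39, 2.39, 3.01, 3.14, 3.14, 3.14].

INTERFACE

Orientations are given as a rotation vector (axis times angle).
In Python, from workcell import ctrl gives the robot as it stands.
- The arm moves only by the tool apply_moves, never from a script. Its argument "increments" is a list of rows, each an object with "gripper": the opening in per cent of the stroke, from 0 (shut) to 100 (fully open); "delta_pos": the shift along the tool's x, y, z in cm, a list of three; "dr": the turn, a rotation vector about the tool's x, y, z in rad, a list of three. In form: [{"gripper": gripper, "delta_pos": [dx, dy, dz], "dr": [ax, ay, az]}, ...]. A call has exactly 5 rows; each row shifts and turns the commanded pose from where the row before left it, along the tool's axes as they then stand; what a row does not reach is not made up. A row lasts 1/12 s, in which the tool goes at most 41.7 mm and 7.16 degrees, less where a joint would pass 70% of its speed; a pose out of reach is approached as far as the arm can. A call with a gripper value outside its range is refused whole. The fingers move at their own pace and stop on an object; the grip force is fixed at half the most. Time passes only in rows, so rows that do not move let the fingers close, or fill a call up. It gives the time, the measured TCP pose, the force and the opening at its end, in the units of the state.
- ctrl.get_obs(): the state, without advancing time (a new reading comes with each control period).
- ctrl.get_image(name): name is "scene" or "side" or "wrist"; returns a dict with "img" (420x560x3 uint8, red, green, blue), "range_z" (420x560 float32, mm along the optical axis (not along the pixel's ray), 0 where there is no reading), "mtx" (3x3 intrinsics, pixels), "rvec" (rotation vector, rad) and "tvec" (3), from world to camera coordinates, as OpenCV has them. Camera axes: x right, y down, z forward; pixel columns grow to the right and rows downward; lengths in mm; the calibration is good to about 2 mm. A picture is of the moment at which its call begins.
- ctrl.close_job(): hands the job in, once; it reports no verdict.
The state is a dict: "t": time; "qpos": joint angles; "qvel": joint speeds; "joint_torque": joint torques, N m; "ee_pos": TCP position; "orientation": TCP orientation; "ft_force": force on the tool from outside, world axes, zero at the start; "moment": the same for the moment, N m; "width": finger opening in mm.
Only numpy, scipy, OpenCV 4.12 (cv2) and the standard library are available. Lean on these libraries where they do the work, as an engineer would, in place of code of your own. Each camera call takes 0.05 s, during which the arm holds its last target. There are 200 camera calls.

TASK

The pouch coder's ribbon is finished. Wind the ribbon back into its canister with the crank, clockwise as seen looking down on the sloping deck, and stop as soon as the crank goes slack; only then draw the orange-banded canister straight out of its bay, and set it down gently, upright, in the empty ring stand, let go and leave the rest of the bench undisturbed.

Things in the scene. Friction and masses are not known exactly. Their poses are not given: they have to be found in the camera images.
- coder: Fixed light-grey wedge-shaped machine, 340 mm wide (y), 230 deep (x), 55 high in front, 180 at the back. Origin on the table under its centre, x to its back, z up. Its deck, centre 115 mm above the origin, rises 30 degrees to the back: its normal leans 30 degrees towards -x, to the robot. Crank 85 mm to +y of the centre, canister bay 92 mm to -y. A hood 24 mm tall lines the deck's top edge.
- crank_center (a point): Point on the crank's axis, 62 mm above the deck, level with crank_knob. Its z axis is the crank's axis = the deck's outward normal (30 degrees from vertical); its x axis points along the crank arm from the axis to the grip and turns with the crank.
- crank_knob (a point): Point on the centre line of the crank's upright black grip, 45 mm from the crank's axis, where to pinch it. The grip is a cylinder 24 mm in diameter, 46 mm long, along the crank axis, and spins freely on its pin, so the hand need not turn. It reaches 19 mm above this point and 27 mm below; the dark flat crank arm (18 mm wide) starts 29 mm below. Axes as crank_center.
- crank (a joint): Crank angle, rad; grows as wound clockwise, seen looking down on the deck. The ribbon lets go 1 to 2.3 turns after the start, each time different. After up to an eighth of a turn of play it drags steadily with about 10 N at the grip (0.47 N m) and stays where left; at the let-go the drag falls at once to about 1 N (0.05 N m).
- tension_arm (a joint): Red arm 50 mm long with a white roller, near the deck's front edge, turning about the deck's normal, within 15 mm of the deck. About 0 rad while the ribbon is taut, roller over the green dot; springs to 0.55, roller over the orange dot, when the ribbon has let go.
- canister: Ribbon canister: dark cylinder 52 mm in diameter, 120 mm long, 0.15 to 0.31 kg, orange band and orange disc on top. Its lower end is a dome 18 mm deep, so it cannot stand by itself. Origin at the lowest point of the dome, z along its axis to the flat top. It starts in the coder's bay, leaning 30 degrees with the deck, its top 72 mm out of the deck.
- bay_mouth (a point): Centre of the mouth of the canister bay, level with the deck: a round bore 56 mm in diameter, 48 mm deep along the deck's normal. z axis = the deck's outward normal, along which the canister is drawn out. Two blue guard cheeks, 36 mm wide and 66 mm tall, stand 8 mm beside the canister to the coder's +y and -y, so it must be gripped from its up-slope and down-slope sides, along its leaning axis.
- stand: Fixed empty ring stand: grey round foot 96 mm in diameter, 10 mm thick, a rubber seat in its middle, and over it on three posts a steel ring of 58 mm inner and 74 mm outer diameter, its top 48 mm above the table. Origin on the table under its centre, z up.
- stand_seat (a point): Point on the axis of the empty stand, 12 mm above the table, where the lowest point of the canister's dome lies when the canister stands seated.
- stand_full: Fixed ring stand, the same as the empty one, but taken by the spent blue-banded canister.
- spent_canister: Bystander: a canister like the other but with a blue band, standing upright in the second stand, its top 132 mm above the table. Origin at the lowest point of its dome.
- label_roll: Bystander: loose white roll of labels standing on end, 96 mm in diameter, 60 mm high. Origin under its centre.
- spray: Bystander: loose white bottle with a blue cap, 62 mm in diameter, 170 mm high, behind the coder. Origin under its centre.
Things that resemble listed ones, but are neither listed nor needed, are in the scene too. What is shaped like the stand_full but green is not meant.

How it is judged (in metres and radians):
On the way, in this order (a step that is already met when the one before it is completed fails the run):
1. the crank has been wound until the ribbon let go (tension arm past 0.4 rad) with the canister still in its bay (value of joint tension_arm above 0.4 rad and z of canister in the frame of bay_mouth below -0.03 m), for 0.2 s.
2. the canister has been drawn right out of its bay (distance between canister and bay_mouth above 0.06 m), for 0.1 s.
At the end, for the whole second after the job is handed in: The orange-banded canister rests released in the empty stand, dome within 7 mm of its seat, axis within 10 degrees of vertical; the ribbon has let go (tension arm past 0.4 rad), the crank is below 21 rad (about one turn past let-go); the spent canister stands upright in its own stand (distance between canister and stand_seat below 0.007 m and angle between each of canister, spent_canister's own z axis and vertical below 0.17 rad and linear speed of canister below 0.02 m/s and contact force between canister and the fingers below 0.1 N and value of joint tension_arm above 0.4 rad and value of joint crank below 21 rad and distance between spent_canister and stand_full below 0.02 m); the robot touches nothing.
It fails at once if the crank is wound on past 21 rad, about one whole turn after the ribbon let go (value of joint crank above 21 rad).
It fails at once if the canister is drawn more than 18 mm out of its bay while the ribbon is still taut (z of canister in the frame of bay_mouth above -0.03 m and value of joint tension_arm below 0.3 rad).
It fails at once if the canister is let fall (out of the grip and faster than 0.4 m/s, a drop of about 8 mm) or rammed into the stand (over 45 N) (contact force between canister and stand above 45 N or (contact force between canister and the fingers below 0.1 N and linear speed of canister above 0.4 m/s)).
It fails at once if the spent canister is moved more than 12 mm, or the label roll or spray bottle more than 20 mm (distance of spent_canister from where it was at the start of the episode above 0.012 m or distance of any of label_roll, spray from where it was at the start of the episode above 0.02 m).
It also fails if it takes over 72 s, if anything falls off the work surface, if the arm or the gripper's body presses on something with over 40 N, if the wrist force passes 120 N, or if a joint passes its speed limit or range.

## Working session

There is one attempt and no reset: what is moved stays moved. The work goes in short steps, Python scripts to look and compute and a tool call to move; the robot and the scene stay as the last step left them, time stands still between calls to the robot, and variables do not carry over. Pictures are saved under pics/ and viewed, about 8 in all and at most 12, crops included, and the job is handed in when it is done.

Besides the shell and the picture viewer there is one more tool, called as name(argument=value, ...) on one line, values as JSON. apply_moves: Moves the arm, as the interface text tells. Its arguments: {"type":"object","properties":{"increments":{"type":"array","items":{"type":"object","properties":{"gripper":{"type":"number"},"delta_pos":{"type":"array","items":{"type":"number"}},"dr":{"type":"array","items":{"type":"number"}}}}}},"required":["increments"]}

```bash
mkdir -p pics; ls
cat > h.py <<'E'
import numpy as np, cv2
from workcell import ctrl
from scipy.spatial.transform import Rotation as R
def grab(n):
    d=ctrl.get_image(n); return d
def world(d):
    K=d['mtx']; Rm=R.from_rotvec(np.ravel(d['rvec'])).as_matrix(); t=np.ravel(d['tvec'])
    z=d['range_z']; v,u=np.mgrid[:z.shape[0],:z.shape[1]]
    c=np.stack([(u-K[0,2])/K[0,0]*z,(v-K[1,2])/K[1,1]*z,z],-1)
    return (c-t)@Rm   # R^T (c-t)
def save(d,n,s=1): cv2.imwrite('pics/'+n,cv2.resize(d['img'][:,:,::-1],None,fx=s,fy=s))
E
python3 - <<'E'
from h import *
a=grab('scene');b=grab('side')
cv2.imwrite('pics/s1.png',a['img'][:,:,::-1]);cv2.imwrite('pics/s2.png',b['img'][:,:,::-1])
np.savez('f0.npz',a=a['img'],wa=world(a),b=b['img'],wb=world(b),za=a['range_z'],zb=b['range_z'])
print(ctrl.get_obs()); print((a['range_z']>0).mean(),(b['range_z']>0).mean())
for d in (a,b): print(-R.from_rotvec(np.ravel(d['rvec'])).as_matrix().T@np.ravel(d['tvec']))
E
```

```text
pics
{'t': 0.1, 'qpos': array([-1.34597807e+00,  4.23740576e-01,  1.63060317e+00, -3.18517571e-05,
        1.08860311e+00, -1.89857061e-02]), 'qvel': array([-3.55101499e-05, -1.29199024e-03, -2.53013478e-03, -1.44899209e-04,
       -6.62915408e-04,  8.67146224e-04]), 'joint_torque': array([-8.10990605e-04, -5.45611739e+01, -2.74325109e+01,  6.44671940e-02,
        1.88385614e-02, -2.10155110e-05]), 'ee_pos': array([ 150.78885675, -606.03418813,  229.99840141]), 'orientation': array([ 2.09225774,  0.25777535, -2.09261017]), 'ft_force': array([ 0.39997876, -0.12928309,  0.68030239]), 'moment': array([-0.03647276,  0.00273551, -0.00482425]), 'width': 87.81388051579246}
0.9941496598639455 0.9961181972789116
[1076.48096111 -523.34681653  702.46040065]
[455.18365356 833.61420588 728.59859062]
```

View pics/s1.png

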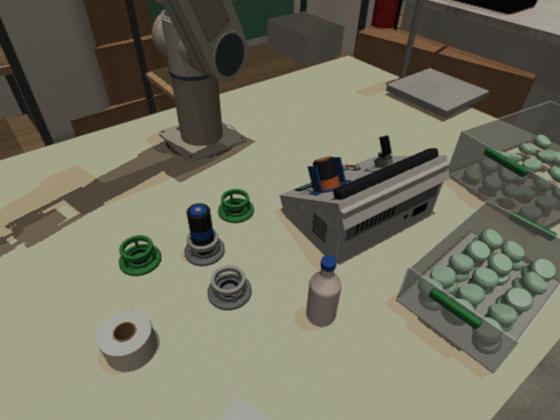

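View pics/s2.png

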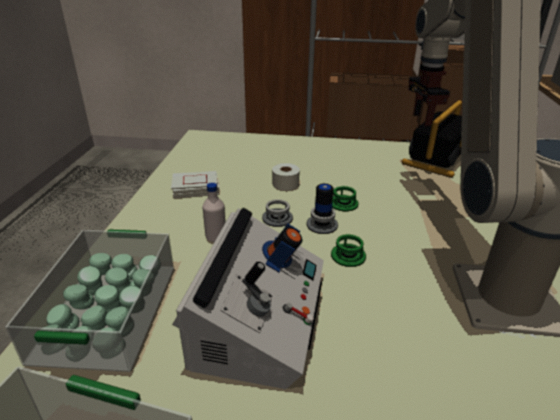

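Scene view: canister (325,170), grip (385,148), empty stand (229,287), spent canister (201,225). Side view: grip (257,273), canister top (291,237), stand (277,212), tension arm (298,313).

```bash
cat > m1.py <<'E'
from h import *
f=np.load('f0.npz')
np.set_printoptions(precision=1,suppress=True)
wb=f['wb'];b=f['b'];wa=f['wa'];a=f['a']
# deck plane from side polygon
m=np.zeros(b.shape[:2],np.uint8);cv2.fillPoly(m,[np.array([[245,215],[325,275],[305,370],[190,325]])],1)
P=wb[(m>0)];P=P[(P[:,2]>40)&(P[:,2]<200)]
rng=np.random.default_rng(0);best=0
for i in range(500):
    q=P[rng.choice(len(P),3,False)];n=np.cross(q[1]-q[0],q[2]-q[0]);n/=np.linalg.norm(n)+1e-9
    if n[2]<0:n=-n
    if abs(n[2]-.866)>.03: continue
    k=abs((P-q[0])@n)<2
    if k.sum()>best:best=k.sum();I=k
c=P[I].mean(0);n=np.linalg.svd(P[I]-c)[2][2];n*=np.sign(n[2])
yaw=np.arctan2(-n[1],-n[0]);print('n',n,'tilt',np.degrees(np.arccos(n[2])),'yaw',np.degrees(yaw),best,len(P),'c',c)
ex=np.array([np.cos(yaw),np.sin(yaw),0]);ey=np.array([-ex[1],ex[0],0]);ez=np.array([0,0,1.])
s30=np.array([-.5,0,.866]);N=-.5*ex+.866*ez;U=.866*ex+.5*ez # up-slope
def D(W):return np.stack([(W-c)@U,(W-c)@ey,(W-c)@N],-1)
for nm,W,im in(('side',wb,b),('scene',wa,a)):
    d=D(W);hsv=cv2.cvtColor(im,cv2.COLOR_RGB2HSV);H,S,V=[hsv[...,i].astype(int) for i in range(3)]
    near=(abs(d[...,0])<130)&(abs(d[...,1])<200)
    def pr(t,k):
        if k.sum():print(nm,t,k.sum(),'deck',np.median(d[k],0),'lo',np.percentile(d[k],3,0),'hi',np.percentile(d[k],97,0),'world',W[k].mean(0))
    pr('orange',near&(H<18)&(S>150)&(V>90)&(d[...,2]>30))
    pr('discTop',near&(abs(d[...,2]-72)<4)&(H<18)&(S>150))
    pr('grip',near&(V<70)&(d[...,2]>33)&(d[...,2]<90)&(d[...,1]>30))
    pr('redarm',near&((H<8)|(H>172))&(S>150)&(abs(d[...,2])<25)&(d[...,1]>-30))
    pr('deckall',near&(abs(d[...,2])<3))
    # rings
    z=W[...,2]
    for t,k in(('ring',(abs(z-48)<3)&(S<60)),('spenttop',(abs(z-132)<4)&(S>100)),('label',abs(z-60)<3),('spray',(z>80)&(W[...,0]>450)&(d[...,0]>115))):
        k=k&(W[...,0]>200)&(W[...,1]>-800)&(W[...,1]<500)&(W[...,0]<1000)
        nl,lab,st,ce=cv2.connectedComponentsWithStats(k.astype(np.uint8))
        for i in range(1,nl):
            if st[i,4]>25:
                q=W[lab==i];print(nm,t,st[i,4],'px',ce[i],'mean',q.mean(0),'lo',q.min(0),'hi',q.max(0))
E
python3 m1.py
```

```text
n [-0.5  0.   0.9] tilt 29.886618613461593 yaw -4.396407738781149 6990 11890 c [552.7 186.7 105.3]
side orange 96 deck [  14.4 -135.3   72.1] lo [   0.2 -153.5   70. ] hi [  29.9 -120.6   74.3] world [519.1  53.4 175.1]
side discTop 124 deck [  15.  -134.1   72.1] lo [  -1.8 -153.5   70. ] hi [  32.4 -117.2   74.2] world [519.7  55.7 175.3]
side grip 87 deck [59.1 31.2 54.7] lo [25.6 30.1 33.2] hi [66.2 40.6 78.3] world [575.5 217.2 180.1]
side redarm 45 deck [-68.3   3.2  11.4] lo [-82.   -2.9   8.4] hi [-48.3   6.3  14. ] world [493.3 196.   83.6]
side deckall 8349 deck [-9.9 14.1  0.1] lo [ -98.8 -183.3   -2. ] hi [105.2 122.6   2.6] world [554.1 185.5 106.3]
side ring 46 px [285.6 176.8] mean [ 593.4 -459.    48.1] lo [ 549.8 -482.6   45.3] hi [ 639.2 -445.8   51. ]
side ring 122 px [277.4 205.2] mean [ 596.7 -271.9   47.9] lo [ 560.9 -311.8   45. ] hi [ 631.9 -235.6   50.6]
side ring 113 px [322.8 214.3] mean [ 458.1 -239.7   48.1] lo [ 422.5 -279.3   45. ] hi [ 493.7 -216.5   50.9]
side ring 35 px [214.5 226.9] mean [ 754.9 -130.7   48.2] lo [ 731.4 -150.1   45.2] hi [ 783.7 -1
[... 9985 characters left out ...]
58.2] lo [932.2  58.7  57. ] hi [960.4  69.3  60.6]
scene label 30 px [500.8 311.9] mean [997.2  98.6  58.3] lo [991.5  87.9  57. ] hi [1000.   116.    60.3]
scene label 1674 px [124.2 333.3] mean [ 602.2 -496.9   59.5] lo [ 552.1 -543.    57. ] hi [ 647.8 -448.1   63. ]
scene spray 2349 px [520.1 178.9] mean [820.9 452.  117.8] lo [685.8 433.4  80. ] hi [926.7 479.3 151.6]
scene spray 5696 px [387.7 191.6] mean [682.7 109.2 151.9] lo [628.8 -39.6  80. ] hi [719.8 304.9 194.4]
scene spray 3003 px [475.7 259.6] mean [899.7 150.7  99.4] lo [813.  -11.6  80. ] hi [999.9 341.7 112. ]
scene spray 1125 px [325.6 282.3] mean [ 772.1 -164.7  123.3] lo [ 735.5 -186.1   80. ] hi [ 794.7 -127.9  171.4]
```

```bash
cat > m2.py <<'E'
from h import *
f=np.load('f0.npz');np.set_printoptions(precision=3,suppress=True)
wb=f['wb'];b=f['b']
c=np.array([552.7,186.7,105.3]);yaw=np.radians(-4.7)
ex=np.array([np.cos(yaw),np.sin(yaw),0]);ey=np.array([-ex[1],ex[0],0]);ez=np.array([0,0,1.])
N=-.5*ex+.866*ez;U=.866*ex+.5*ez
d=np.stack([(wb-c)@U,(wb-c)@ey,(wb-c)@N],-1)
o=ctrl.get_obs();print(R.from_rotvec(o['orientation']).as_matrix())
hsv=cv2.cvtColor(b,cv2.COLOR_RGB2HSV)
near=(abs(d[...,0])<95)&(d[...,1]>-40)&(d[...,1]<130)
for lo,hi in((15,25),(25,33),(33,45),(45,60),(60,77),(77,85)):
    k=near&(d[...,2]>lo)&(d[...,2]<hi)
    v,u=np.nonzero(k);q=d[k]
    if len(q):print(lo,hi,len(q),'px',u.mean(),v.mean(),'m',q.mean(0),'lo',np.percentile(q,5,0),'hi',np.percentile(q,95,0))
cr=cv2.resize(b[200:380,180:340][:,:,::-1],None,fx=4,fy=3.3,interpolation=2);cv2.imwrite('pics/c1.png',cr[:600])
E
python3 m2.py
```

```text
[[-0.     0.241 -0.97 ]
 [ 0.001 -0.97  -0.241]
 [-1.    -0.001  0.   ]]
15 25 238 px 262.0126050420168 304.6932773109244 m [15.765 46.28  20.434] lo [-40.941   5.762  15.671] hi [41.868 61.498 23.318]
25 33 140 px 254.5 291.02142857142854 m [42.188 35.402 30.489] lo [16.619 22.897 26.236] hi [69.637 49.771 32.913]
33 45 145 px 258.62068965517244 290.6137931034483 m [36.341 35.301 36.845] lo [13.631 23.552 33.199] hi [68.451 48.658 43.276]
45 60 74 px 251.72972972972974 276.5945945945946 m [62.505 28.407 52.298] lo [51.386 22.262 45.61 ] hi [71.877 31.971 59.054]
60 77 81 px 255.60493827160494 271.44444444444446 m [62.686 28.127 68.308] lo [51.726 23.393 61.001] hi [72.005 31.355 75.786]
77 85 91 px 259.97802197802196 265.9230769230769 m [61.426 22.071 80.426] lo [51.85  11.707 77.987] hi [70.491 31.09  82.65 ]
```

View pics/c1.png

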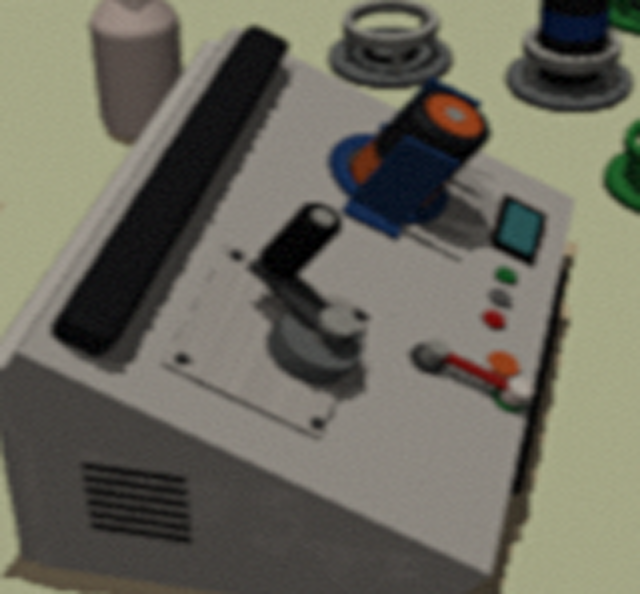

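```bash
cat >> h.py <<'E'
from scipy.linalg import logm,expm
np.set_printoptions(precision=3,suppress=True)
c=np.array([552.7,186.7,105.3]);yaw=np.radians(-4.7)
ex=np.array([np.cos(yaw),np.sin(yaw),0]);ey=np.array([-ex[1],ex[0],0]);ez=np.array([0,0,1.])
N=-.5*ex+.866*ez;U=.866*ex+.5*ez
RD=np.stack([-N,U,-ey],1)           # tool axes over the deck
def deck(u,e,n): return c+u*U+e*ey+n*N
def indeck(p): return np.stack([(p-c)@U,(p-c)@ey,(p-c)@N],-1)
def T(p,Rm): M=np.eye(4);M[:3,:3]=Rm;M[:3,3]=p;return M
def cur(): o=ctrl.get_obs();return T(o['ee_pos'],R.from_rotvec(o['orientation']).as_matrix())
def plan(p,Rm,n,T0=None):
    T0=cur() if T0 is None else T0
    E=expm(np.real(logm(np.linalg.inv(T0)@T(p,Rm)))/n);
    print(n,'rows dpos cm',E[:3,3]/10,'dr',R.from_matrix(E[:3,:3]).as_rotvec(),'mm/row',np.linalg.norm(E[:3,3]))
    Q=T0;path=[]
    for i in range(n): Q=Q@E;path.append(Q[:3,3])
    print(np.round(np.array(path)[::max(1,n//5)]))
    return T(p,Rm)
E
python3 - <<'E'
from h import *
plan(deck(19.5,41.5,192),RD,30)
E
```

```text
30 rows dpos cm [-0.283 -1.09  -3.017] dr [-0.041  0.011  0.015] mm/row 32.20162804845209
[[ 177. -588.  233.]
 [ 319. -459.  252.]
 [ 424. -299.  272.]
 [ 485. -116.  286.]
 [ 500.   76.  289.]]
```

apply_moves(increments=[{"gripper":100,"delta_pos":[-0.28,-1.09,-3.02],"dr":[-0.041,0.011,0.015]},{"gripper":100,"delta_pos":[-0.28,-1.09,-3.02],"dr":[-0.041,0.011,0.015]},{"gripper":100,"delta_pos":[-0.28,-1.09,-3.02],"dr":[-0.041,0.011,0.015]},{"gripper":100,"delta_pos":[-0.28,-1.09,-3.02],"dr":[-0.041,0.011,0.015]},{"gripper":100,"delta_pos":[-0.28,-1.09,-3.02],"dr":[-0.041,0.011,0.015]}])

```text
t: 0.52
ee_pos: [276.8, -505.2, 245.7]
orientation: [2.008, 0.378, -1.88]
ft_force: [-0.1, -1.6, -0.1]
width: 88.0
```

apply_moves(increments=[{"gripper":100,"delta_pos":[-0.28,-1.09,-3.02],"dr":[-0.041,0.011,0.015]},{"gripper":100,"delta_pos":[-0.28,-1.09,-3.02],"dr":[-0.041,0.011,0.015]},{"gripper":100,"delta_pos":[-0.28,-1.09,-3.02],"dr":[-0.041,0.011,0.015]},{"gripper":100,"delta_pos":[-0.28,-1.09,-3.02],"dr":[-0.041,0.011,0.015]},{"gripper":100,"delta_pos":[-0.28,-1.09,-3.02],"dr":[-0.041,0.011,0.015]}])

```text
t: 0.93
ee_pos: [377.3, -380.7, 262.6]
orientation: [1.912, 0.483, -1.671]
ft_force: [0.5, 0.4, -1.0]
width: 87.9
```

apply_moves(increments=[{"gripper":100,"delta_pos":[-0.28,-1.09,-3.02],"dr":[-0.041,0.011,0.015]},{"gripper":100,"delta_pos":[-0.28,-1.09,-3.02],"dr":[-0.041,0.011,0.015]},{"gripper":100,"delta_pos":[-0.28,-1.09,-3.02],"dr":[-0.041,0.011,0.015]},{"gripper":100,"delta_pos":[-0.28,-1.09,-3.02],"dr":[-0.041,0.011,0.015]},{"gripper":100,"delta_pos":[-0.28,-1.09,-3.02],"dr":[-0.041,0.011,0.015]}])

```text
t: 1.35
ee_pos: [449.0, -237.5, 277.6]
orientation: [1.807, 0.573, -1.465]
ft_force: [0.0, -0.4, -0.3]
width: 87.8
```

apply_moves(increments=[{"gripper":100,"delta_pos":[-0.28,-1.09,-3.02],"dr":[-0.041,0.011,0.015]},{"gripper":100,"delta_pos":[-0.28,-1.09,-3.02],"dr":[-0.041,0.011,0.015]},{"gripper":100,"delta_pos":[-0.28,-1.09,-3.02],"dr":[-0.041,0.011,0.015]},{"gripper":100,"delta_pos":[-0.28,-1.09,-3.02],"dr":[-0.041,0.011,0.015]},{"gripper":100,"delta_pos":[-0.28,-1.09,-3.02],"dr":[-0.041,0.011,0.015]}])

```text
t: 1.77
ee_pos: [489.1, -82.1, 287.8]
orientation: [1.694, 0.651, -1.262]
ft_force: [1.4, 0.1, -0.6]
width: 87.8
```

apply_moves(increments=[{"gripper":100,"delta_pos":[-0.28,-1.09,-3.02],"dr":[-0.041,0.011,0.015]},{"gripper":100,"delta_pos":[-0.28,-1.09,-3.02],"dr":[-0.041,0.011,0.015]},{"gripper":100,"delta_pos":[-0.28,-1.09,-3.02],"dr":[-0.041,0.011,0.015]},{"gripper":100,"delta_pos":[-0.28,-1.09,-3.02],"dr":[-0.041,0.011,0.015]},{"gripper":100,"delta_pos":[-0.28,-1.09,-3.02],"dr":[-0.041,0.011,0.015]}])

```text
t: 2.18
ee_pos: [496.3, 78.6, 290.1]
orientation: [1.573, 0.718, -1.061]
ft_force: [1.2, -0.0, 0.1]
width: 88.0
```

apply_moves(increments=[{"gripper":100,"delta_pos":[-0.28,-1.09,-3.02],"dr":[-0.041,0.011,0.015]},{"gripper":100,"delta_pos":[-0.28,-1.09,-3.02],"dr":[-0.041,0.011,0.015]},{"gripper":100,"delta_pos":[-0.28,-1.09,-3.02],"dr":[-0.041,0.011,0.015]},{"gripper":100,"delta_pos":[-0.28,-1.09,-3.02],"dr":[-0.041,0.011,0.015]},{"gripper":100,"delta_pos":[-0.28,-1.09,-3.02],"dr":[-0.041,0.011,0.015]}])

```text
t: 2.6
ee_pos: [470.7, 237.3, 282.1]
orientation: [1.446, 0.774, -0.864]
ft_force: [1.3, 0.2, -0.1]
width: 88.0
```

```bash
cat > m3.py <<'E'
from h import *
o=ctrl.get_obs();print(o['t'],o['qpos'],indeck(o['ee_pos']));print(RD.T@cur()[:3,:3])
w=grab('wrist');save(w,'w1.png');W=world(w);np.savez('f1.npz',w=w['img'],W=W)
d=indeck(W)
def show(n,k):
    v,u=np.nonzero(k)
    if len(u):print(n,len(u),'px',u.mean(),v.mean(),'med',np.median(d[k],0),'mid',(np.percentile(d[k],3,0)+np.percentile(d[k],97,0))/2)
near=(abs(d[...,0])<125)&(abs(d[...,1])<180)
hsv=cv2.cvtColor(w['img'],cv2.COLOR_RGB2HSV)
show('griptop',near&(abs(d[...,2]-81)<4)&(d[...,1]>-50)&(d[...,1]<100))
show('cantop',near&(abs(d[...,2]-72)<4)&(d[...,1]<-100))
show('deck',near&(abs(d[...,2])<4))
show('hub',near&(d[...,2]>35)&(d[...,2]<50)&(d[...,1]>20))
k=near&(abs(d[...,2])<4);q=W[k];m=q.mean(0);n=np.linalg.svd((q-m)[::7],full_matrices=False)[2][2];print('n',n*np.sign(n[2]),'N',N)
E
python3 m3.py
```

```text
2.6 [ 0.627  0.073  2.078 -0.555  0.648  1.081] [ 14.058  43.688 196.019]
[[ 1.     0.     0.01 ]
 [-0.     1.     0.015]
 [-0.01  -0.015  1.   ]]
griptop 430 px 324.25348837209305 229.85813953488372 med [61.67  22.455 80.875] mid [61.91  21.936 80.165]
cantop 811 px 275.48705302096175 349.74722564734896 med [  15.572 -124.736   71.265] mid [  16.021 -123.843   70.695]
deck 28009 px 269.75443607411904 212.63172551679818 med [ 0.677 25.359  0.125] mid [  6.678 -22.181   1.05 ]
hub 309 px 290.1003236245955 202.62783171521036 med [24.045 39.413 37.235] mid [40.09  38.067 42.1  ]
n [-0.5    0.038  0.865] N [-0.498  0.041  0.866]
```

View pics/w1.png

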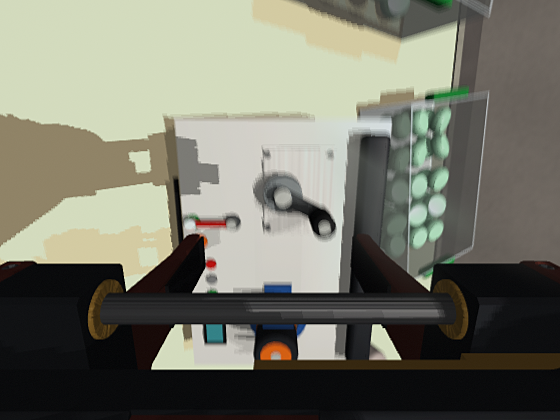

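Wrist view: grip top at (323,228), hub cap (282,198), red arm with roller (190,222), canister disc (275,352).

Run:
```python
from h import *
f=np.load('f1.npz');d=indeck(f['W']);h=cv2.cvtColor(f['w'],cv2.COLOR_RGB2HSV)
for u,v in((282,198),(280,200),(285,197)):print(d[v,u])
k=(abs(d[...,2]-72)<4)&(d[...,1]<-80)&(h[...,0]<20)&(h[...,1]>150)
print('disc',k.sum(),d[k].mean(0),d[k].min(0),d[k].max(0))
# hub base: dark ring around (278,190)
k=(d[...,2]>16)&(d[...,2]<26)&(abs(d[...,0]-19)<45)&(abs(d[...,1]-42)<45)
q=d[k][:,:2].astype(np.float32);print('hubbase',k.sum(),cv2.minEnclosingCircle(q))
T1=plan(deck(61.9,22,110),RD,5)
plan(deck(61.9,22,62-11),RD,5,T1)
```

```text
[20.703 43.912 37.058]
[18.529 41.801 37.85 ]
[24.011 44.879 36.096]
disc 416 [  15.867 -125.164   71.601] [  -1.603 -137.122   69.722] [  33.837 -112.889   73.608]
hubbase 743 ((21.805004119873047, 41.48168182373047), 22.97360610961914)
5 rows dpos cm [1.72  0.976 0.535] dr [ 0.004 -0.003 -0.   ] mm/row 20.48409784837653
[[487. 235. 272.]
 [503. 228. 262.]
 [520. 222. 252.]
 [537. 215. 242.]
 [553. 209. 232.]]
5 rows dpos cm [1.18 0.   0.  ] dr [ 0.  0. -0.] mm/row 11.799999999999994
[[559. 208. 221.]
 [565. 208. 211.]
 [571. 207. 201.]
 [577. 207. 191.]
 [583. 206. 180.]]
```

apply_moves(increments=[{"gripper":60,"delta_pos":[1.72,0.98,0.54],"dr":[0.004,-0.003,0]},{"gripper":60,"delta_pos":[1.72,0.98,0.54],"dr":[0.004,-0.003,0]},{"gripper":60,"delta_pos":[1.72,0.98,0.54],"dr":[0.004,-0.003,0]},{"gripper":60,"delta_pos":[1.72,0.98,0.54],"dr":[0.004,-0.003,0]},{"gripper":60,"delta_pos":[1.72,0.98,0.54],"dr":[0.004,-0.003,0]}])

```text
t: 3.07
ee_pos: [554.8, 201.9, 231.3]
orientation: [1.456, 0.756, -0.887]
ft_force: [-0.3, 0.5, 0.4]
width: 58.3
```

Run:
```python
from h import *
print(indeck(ctrl.get_obs()['ee_pos']))
w=grab('wrist');W=world(w);d=indeck(W)
k=(abs(d[...,2]-81)<4)&(abs(d[...,1]-22)<25)&(abs(d[...,0]-62)<25)
q=d[k];print('grip top',k.sum(),(q.min(0)+q.max(0))/2,q.min(0),q.max(0))
print(ctrl.get_obs()['t'],ctrl.get_obs()['width'])
plan(deck(61.9,22,51),RD,5)
```

```text
[ 63.717  15.343 108.654]
grip top 925 [62.415 21.478 80.072] [50.975  9.776 77.033] [73.855 33.18  83.112]
3.1167 54.699796810200425
5 rows dpos cm [ 1.11  -0.049 -0.155] dr [-0.001  0.002  0.001] mm/row 11.220820698004639
[[562. 202. 220.]
 [567. 203. 210.]
 [572. 204. 200.]
 [577. 205. 190.]
 [583. 206. 180.]]
```

Run:
```python
from h import *
for i in range(2): ctrl.get_image('side')
print(indeck(ctrl.get_obs()['ee_pos']))
plan(deck(62.2,21.8,51),RD,5)
```

```text
[ 63.114  14.776 108.549]
5 rows dpos cm [ 1.15  -0.017 -0.146] dr [-0.002  0.002  0.001] mm/row 11.597542057000776
[[560. 202. 221.]
 [566. 203. 211.]
 [571. 204. 201.]
 [577. 205. 191.]
 [583. 206. 181.]]
```

apply_moves(increments=[{"gripper":60,"delta_pos":[0.2,-0.02,-0.35],"dr":[-0.002,0.002,0.001]},{"gripper":60,"delta_pos":[1.3,-0.02,-0.35],"dr":[-0.002,0.002,0.001]},{"gripper":60,"delta_pos":[1.4,-0.02,0],"dr":[-0.002,0.002,0.001]},{"gripper":60,"delta_pos":[1.4,-0.02,0],"dr":[-0.002,0.002,0.001]},{"gripper":60,"delta_pos":[1.4,-0.02,0],"dr":[-0.002,0.002,0.001]}])

```text
t: 3.63
ee_pos: [582.3, 207.9, 182.6]
orientation: [1.454, 0.763, -0.869]
ft_force: [0.1, 0.2, 0.1]
width: 52.8
```

apply_moves(increments=[{"gripper":0,"delta_pos":[0,0,0],"dr":[0,0,0]},{"gripper":0,"delta_pos":[0,0,0],"dr":[0,0,0]},{"gripper":0,"delta_pos":[0,0,0],"dr":[0,0,0]},{"gripper":0,"delta_pos":[0,0,0],"dr":[0,0,0]},{"gripper":0,"delta_pos":[0,0,0],"dr":[0,0,0]}])

```text
t: 4.05
ee_pos: [581.7, 207.0, 182.7]
orientation: [1.454, 0.763, -0.871]
ft_force: [-7.2, 2.9, 4.8]
width: 23.5
```

Run:
```python
from h import *
o=ctrl.get_obs();p=indeck(o['ee_pos']);print(p,o['width'],o['ft_force'],o['t'])
C=np.array([21.4,42.]);r=45;th0=np.arctan2(22-C[1],62.2-C[0]);print(np.degrees(th0))
# clockwise rows of 18 deg; tool y=U, z=-ey ; first from present angle
for i in range(20):
    a=th0-np.radians(18*i);b=a-np.radians(18)
    print(i,np.round(r*(np.cos(b)-np.cos(a))/10,2),np.round(-r*(np.sin(b)-np.sin(a))/10,2),end=' | ')
```

```text
[62.283 22.655 53.378] 23.47296198670941 [-7.213  2.928  4.802] 4.05
-26.11391263029071
0 -0.81 1.15 | 1 -1.13 0.85 | 2 -1.33 0.46 | 3 -1.41 0.02 | 4 -1.35 -0.41 | 5 -1.15 -0.81 | 6 -0.85 -1.13 | 7 -0.46 -1.33 | 8 -0.02 -1.41 | 9 0.41 -1.35 | 10 0.81 -1.15 | 11 1.13 -0.85 | 12 1.33 -0.46 | 13 1.41 -0.02 | 14 1.35 0.41 | 15 1.15 0.81 | 16 0.85 1.13 | 17 0.46 1.33 | 18 0.02 1.41 | 19 -0.41 1.35 |
```

apply_moves(increments=[{"gripper":0,"delta_pos":[0,-0.81,1.15],"dr":[0,0,0]},{"gripper":0,"delta_pos":[0,-1.13,0.85],"dr":[0,0,0]},{"gripper":0,"delta_pos":[0,-1.33,0.46],"dr":[0,0,0]},{"gripper":0,"delta_pos":[0,-1.41,0.02],"dr":[0,0,0]},{"gripper":0,"delta_pos":[0,-1.35,-0.41],"dr":[0,0,0]}])

```text
t: 4.47
ee_pos: [529.9, 186.4, 153.9]
orientation: [1.453, 0.753, -0.875]
ft_force: [-2.1, -14.6, 14.5]
width: 23.4
```

```bash
cat > ck.py <<'E'
from h import *
o=ctrl.get_obs();p=indeck(o['ee_pos']);F=o['ft_force']
r=p[:2]-[21.4,42];print('t',o['t'],'p',p,'w',o['width'],'r',np.hypot(*r),'ang',np.degrees(np.arctan2(r[1],r[0])),'F U,ey,N',F@U,F@ey,F@N)
a=r/np.hypot(*r);f=np.array([F@U,F@ey]);print('F rad',f@a,'tang cw',f@[a[1],-a[0]])
E
python3 ck.py
```

```text
t 4.4667 p [ 4.633 -2.178 53.389] w 23.42888538173505 r 47.252382359519984 ang -110.7835561280376 F U,ey,N 6.463519179495673 -14.741875312110276 13.05272010174501
F rad 11.489078979505317 tang cw -11.273909353201484
```

apply_moves(increments=[{"gripper":0,"delta_pos":[0,-1.15,-0.81],"dr":[0,0,0]},{"gripper":0,"delta_pos":[0,-0.85,-1.13],"dr":[0,0,0]},{"gripper":0,"delta_pos":[0,-0.46,-1.33],"dr":[0,0,0]},{"gripper":0,"delta_pos":[0,-0.02,-1.41],"dr":[0,0,0]},{"gripper":0,"delta_pos":[0,0.41,-1.35],"dr":[0,0,0]}])

```text
t: 4.88
ee_pos: [513.0, 249.1, 141.2]
orientation: [1.45, 0.759, -0.877]
ft_force: [-7.3, -13.1, 14.5]
width: 23.5
```

```bash
python3 ck.py
```

```text
t 4.8833 p [-20.747  58.892  53.385] w 23.484918062713 r 45.40646088039592 ang 158.16008114010438 F U,ey,N 1.8970382161054422 -13.647812598906633 15.602450449532178
F rad -6.83806786823867 tang cw -11.962540305369966
```

apply_moves(increments=[{"gripper":0,"delta_pos":[0,0.81,-1.1],"dr":[0,0,0]},{"gripper":0,"delta_pos":[0,1.13,-0.8],"dr":[0,0,0]},{"gripper":0,"delta_pos":[0,1.33,-0.46],"dr":[0,0,0]},{"gripper":0,"delta_pos":[0,1.41,-0.02],"dr":[0,0,0]},{"gripper":0,"delta_pos":[0,1.35,0.41],"dr":[0,0,0]}])

```text
t: 5.3
ee_pos: [566.4, 266.7, 171.2]
orientation: [1.451, 0.764, -0.876]
ft_force: [-19.6, -2.7, 5.8]
width: 23.5
```

```bash
python3 ck.py
```

```text
t 5.3 p [39.097 80.894 53.54 ] w 23.509902660799746 r 42.730951624930114 ang 65.53421186176733 F U,ey,N -13.836530811103097 -4.269696865300963 14.686217640325411
F rad -9.616712118263072 tang cw -10.82583688416828
```

apply_moves(increments=[{"gripper":0,"delta_pos":[0,1.15,0.81],"dr":[0,0,0]},{"gripper":0,"delta_pos":[0,0.85,1.13],"dr":[0,0,0]},{"gripper":0,"delta_pos":[0,0.46,1.33],"dr":[0,0,0]},{"gripper":0,"delta_pos":[0,0.02,1.41],"dr":[0,0,0]},{"gripper":0,"delta_pos":[0,-0.41,1.35],"dr":[0,0,0]}])

```text
t: 5.72
ee_pos: [582.2, 208.0, 183.1]
orientation: [1.458, 0.765, -0.866]
ft_force: [-3.8, 15.3, -7.4]
width: 23.5
```

```bash
python3 ck.py
```

```text
t 5.7167 p [62.817 23.691 53.531] w 23.492458060646047 r 45.283127812543135 ang -23.848034948114588 F U,ey,N -8.040299785030761 14.945096924139404 -3.926105987271423
F rad -13.396312671207776 tang cw -10.41830838093809
```

apply_moves(increments=[{"gripper":0,"delta_pos":[0,-0.9,1.15],"dr":[0,0,0]},{"gripper":0,"delta_pos":[0,-1.15,0.87],"dr":[0,0,0]},{"gripper":0,"delta_pos":[0,-1.33,0.48],"dr":[0,0,0]},{"gripper":0,"delta_pos":[0,-1.41,0.04],"dr":[0,0,0]},{"gripper":0,"delta_pos":[0,-1.35,-0.38],"dr":[0,0,0]}])

```text
t: 6.13
ee_pos: [528.5, 186.7, 152.9]
orientation: [1.456, 0.757, -0.872]
ft_force: [-3.5, -0.1, 8.9]
width: 23.4
```

```bash
python3 ck.py
```

```text
t 6.1333 p [ 2.961 -2.01  53.276] w 23.419437090705774 r 47.7171682242783 ang -112.73251122725635 F U,ey,N 1.3989117304275789 -0.4255261171309767 9.439460455795423
F rad -0.1481098874747207 tang cw -1.454678647372221
```

```bash
cat > red.py <<'E'
from h import *
def red(im,W):
    d=indeck(W);h=cv2.cvtColor(im,cv2.COLOR_RGB2HSV).astype(int)
    k=((h[...,0]<6)|(h[...,0]>173))&(h[...,1]>140)&(abs(d[...,2]-11)<6)&(abs(d[...,0]+65)<45)&(d[...,1]>-30)&(d[...,1]<60)
    q=d[k][:,:2]
    if len(q)>5:
        m=q.mean(0);v=np.linalg.svd(q-m)[2][0];v*=-np.sign(v[0]);print(len(q),m,'dir',np.degrees(np.arctan2(v[1],v[0]))%360)
f=np.load('f0.npz');red(f['b'],f['wb'])
f=np.load('f1.npz');red(f['w'],f['W'])
for n in('side','wrist'):
    s=grab(n);red(s['img'],world(s));cv2.imwrite('pics/let_%s.png'%n,s['img'][:,:,::-1])
s=cv2.imread('pics/let_side.png')[200:380,180:340]
cv2.imwrite('pics/let2.png',np.hstack([cv2.resize(s,(480,540)),cv2.resize(cv2.imread('pics/let_wrist.png'),(320,540))]))
E
python3 red.py
```

```text
48 [-66.826   2.199] dir 183.58108486285425
69 [-64.555   5.027] dir 180.16098138988016
40 [-64.598  -2.357] dir 193.46697358066325
516 [-60.806 -10.922] dir 211.83117373263963
```

View pics/let2.png

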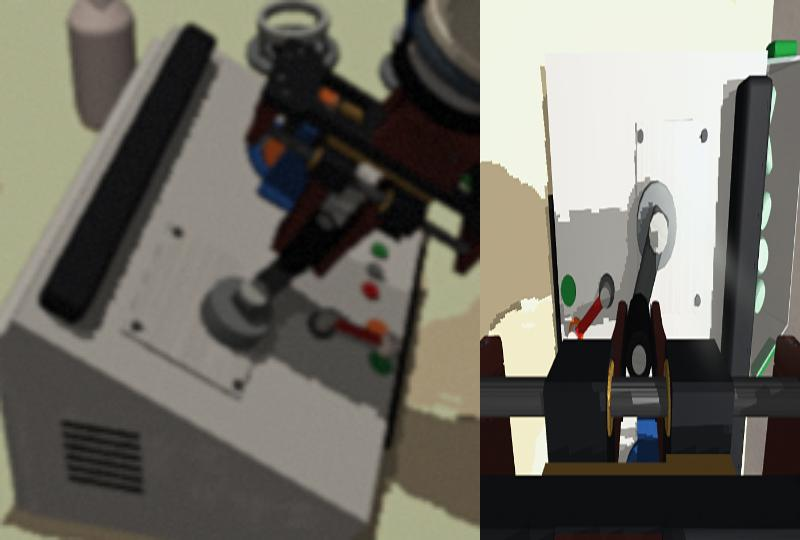

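Tension arm now at about 31° (roller off the green dot): let go. Release and go over the canister.

apply_moves(increments=[{"gripper":60,"delta_pos":[0,0,0],"dr":[0,0,0]},{"gripper":60,"delta_pos":[0,0,0],"dr":[0,0,0]},{"gripper":60,"delta_pos":[0,0,0],"dr":[0,0,0]},{"gripper":60,"delta_pos":[0,0,0],"dr":[0,0,0]},{"gripper":60,"delta_pos":[-1,0,0],"dr":[0,0,0]}])

```text
t: 6.65
ee_pos: [523.1, 188.7, 159.1]
orientation: [1.453, 0.763, -0.872]
ft_force: [-0.2, 0.1, 0.5]
width: 51.6
```

apply_moves(increments=[{"gripper":60,"delta_pos":[-2,0,0],"dr":[0,0,0]},{"gripper":60,"delta_pos":[-2.5,0,0],"dr":[0,0,0]},{"gripper":60,"delta_pos":[-2.5,0,0],"dr":[0,0,0]},{"gripper":60,"delta_pos":[-2,0,0],"dr":[0,0,0]},{"gripper":60,"delta_pos":[0,0,0],"dr":[0,0,0]}])

```text
t: 7.07
ee_pos: [478.0, 193.1, 240.9]
orientation: [1.458, 0.761, -0.866]
ft_force: [0.6, 0.5, 0.9]
width: 52.5
```

apply_moves(increments=[{"gripper":100,"delta_pos":[0,0.3,2.7],"dr":[0,0,0]},{"gripper":100,"delta_pos":[0,0.3,2.7],"dr":[0,0,0]},{"gripper":100,"delta_pos":[0,0.3,2.7],"dr":[0,0,0]},{"gripper":100,"delta_pos":[0,0.3,2.7],"dr":[0,0,0]},{"gripper":100,"delta_pos":[0,0.2,2.6],"dr":[0,0,0]}])

```text
t: 7.48
ee_pos: [479.7, 56.3, 244.2]
orientation: [1.454, 0.762, -0.871]
ft_force: [1.1, 0.2, -0.4]
width: 82.8
```

```bash
cat > m5.py <<'E'
from h import *
for i in range(2): w=grab('wrist')
o=ctrl.get_obs();print(o['t'],o['width'],o['ft_force'],indeck(o['ee_pos']));print(RD.T@cur()[:3,:3])
save(w,'w2.png');W=world(w);d=indeck(W);h=cv2.cvtColor(w['img'],cv2.COLOR_RGB2HSV)
k=(abs(d[...,2]-72)<5)&(d[...,1]<-80)&(abs(d[...,0]-16)<45)
og=k&(h[...,0]<20)&(h[...,1]>150)
for n,q in(('top',d[k]),('orange',d[og])):
    if len(q):print(n,len(q),(q.min(0)+q.max(0))/2,q.min(0),q.max(0))
k=k.copy(); k=(h[...,0]>100)&(h[...,0]<128)&(h[...,1]>120)&(abs(d[...,2]-66)<4)&(abs(d[...,1]+135)<60)&(abs(d[...,0]-16)<60)
nl,lab,st,ce=cv2.connectedComponentsWithStats(k.astype(np.uint8))
for i in range(1,nl):
    if st[i,4]>40:q=d[lab==i];print('cheek',st[i,4],(q.min(0)+q.max(0))/2,q.min(0),q.max(0))
s=grab('scene');Ws=world(s);ds=indeck(Ws);h=cv2.cvtColor(s['img'],cv2.COLOR_RGB2HSV)
og=(abs(ds[...,2]-72)<6)&(abs(ds[...,1]+135)<40)&(abs(ds[...,0]-16)<40)&(h[...,0]<20)&(h[...,1]>120)
if og.sum():q=ds[og];print('scene',len(q),(q.min(0)+q.max(0))/2)
E
python3 m5.py
```

```text
7.5833 87.05187387144552 [-0.041  0.732 -0.307] [  15.284 -137.693  151.192]
[[ 1.    -0.003  0.001]
 [ 0.003  1.    -0.001]
 [-0.001  0.001  1.   ]]
top 2789 [  15.858 -134.963   70.503] [  -9.681 -170.58    67.01 ] [ 41.397 -99.346  73.997]
orange 1249 [  16.26  -136.543   71.441] [  -1.774 -154.935   69.286] [  34.293 -118.152   73.595]
cheek 214 [ 17.787 -99.577  65.265] [   0.    -101.37    63.132] [ 35.574 -97.784  67.399]
cheek 180 [  18.612 -170.928   64.713] [   1.62  -172.983   62.069] [  35.605 -168.873   67.357]
scene 34 [  16.845 -136.666   69.591]
```

View pics/w2.png

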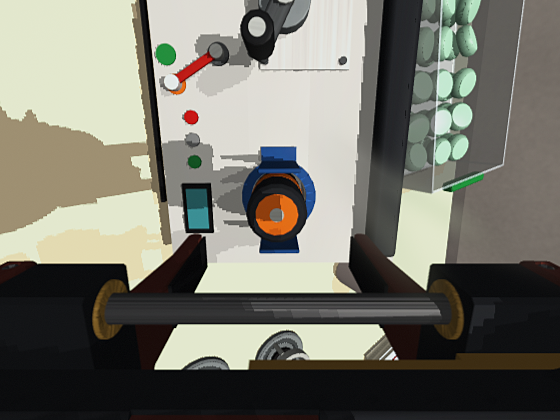

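Tension arm roller is over the orange dot (172,82). Canister disc at (278,214), tool centred within about 1 mm.

apply_moves(increments=[{"gripper":100,"delta_pos":[2.4,0.1,-0.12],"dr":[0,0,0]},{"gripper":100,"delta_pos":[2.4,0,0],"dr":[0,0,0]},{"gripper":100,"delta_pos":[2.4,0,0],"dr":[0,0,0]},{"gripper":100,"delta_pos":[2.4,0,0],"dr":[0,0,0]},{"gripper":100,"delta_pos":[2.1,0,0],"dr":[0,0,0]}])

```text
t: 8.05
ee_pos: [539.7, 56.0, 141.9]
orientation: [1.454, 0.765, -0.87]
ft_force: [0.5, -0.5, 1.0]
width: 87.7
```

apply_moves(increments=[{"gripper":0,"delta_pos":[0,0,0],"dr":[0,0,0]},{"gripper":0,"delta_pos":[0,0,0],"dr":[0,0,0]},{"gripper":0,"delta_pos":[0,0,0],"dr":[0,0,0]},{"gripper":0,"delta_pos":[0,0,0],"dr":[0,0,0]},{"gripper":0,"delta_pos":[0,0,0],"dr":[0,0,0]}])

```text
t: 8.47
ee_pos: [539.2, 54.8, 145.1]
orientation: [1.455, 0.761, -0.869]
ft_force: [-1.5, -0.3, -0.4]
width: 58.2
```

```bash
python3 ck.py
```

```text
t 8.4667 p [  17.607 -132.556   35.81 ] w 58.20764783352497 r 174.59743590317123 ang -91.24472012476977 F U,ey,N -1.4882684636854406 -0.43529425466790084 0.41951311149233117
F rad 0.467520831833448 tang cw 1.4784614908577314
```

apply_moves(increments=[{"gripper":75,"delta_pos":[0,0,0],"dr":[0,0,0]},{"gripper":75,"delta_pos":[0,-0.1,0.2],"dr":[0,0,0]},{"gripper":75,"delta_pos":[0,0,0.2],"dr":[0,0,0]},{"gripper":75,"delta_pos":[0,0,0],"dr":[0,0,0]},{"gripper":75,"delta_pos":[0,0,0],"dr":[0,0,0]}])

```text
t: 8.88
ee_pos: [537.9, 50.3, 143.5]
orientation: [1.454, 0.762, -0.871]
ft_force: [-0.3, -0.1, 0.1]
width: 65.9
```

```bash
python3 ck.py
```

```text
t 8.8833 p [  16.049 -137.142   34.86 ] w 65.93854917130759 r 179.221510821155 ang -91.71091135143558 F U,ey,N -0.19170506593664233 -0.1589883646438949 0.249469882009244
F rad 0.16464114764910706 tang cw 0.18687275055153815
```

apply_moves(increments=[{"gripper":0,"delta_pos":[0,0,0],"dr":[0,0,0]},{"gripper":0,"delta_pos":[0,0,0],"dr":[0,0,0]},{"gripper":0,"delta_pos":[0,0,0],"dr":[0,0,0]},{"gripper":0,"delta_pos":[0,0,0],"dr":[0,0,0]},{"gripper":0,"delta_pos":[0,0,0],"dr":[0,0,0]}])

```text
t: 9.3
ee_pos: [537.8, 50.5, 143.3]
orientation: [1.454, 0.763, -0.871]
ft_force: [-1.3, -0.6, -0.4]
width: 51.9
```

apply_moves(increments=[{"gripper":0,"delta_pos":[0,0,0],"dr":[0,0,0]},{"gripper":0,"delta_pos":[0,0,0],"dr":[0,0,0]},{"gripper":0,"delta_pos":[-0.3,0,0],"dr":[0,0,0]},{"gripper":0,"delta_pos":[-0.3,0,0],"dr":[0,0,0]},{"gripper":0,"delta_pos":[-0.4,0,0],"dr":[0,0,0]}])

```text
t: 9.72
ee_pos: [532.5, 50.8, 151.5]
orientation: [1.453, 0.763, -0.872]
ft_force: [1.0, 0.7, -2.3]
width: 51.6
```

```bash
python3 ck.py
```

```text
t 9.7167 p [  15.317 -137.061   44.545] w 51.58341135434311 r 179.16439875798687 ang -91.94579648030638 F U,ey,N -0.34413938512922904 0.7920386294816957 -2.484942281259994
F rad -0.7798970184617028 tang cw 0.3708338544185429
```

apply_moves(increments=[{"gripper":0,"delta_pos":[-0.8,0,0],"dr":[0,0,0]},{"gripper":0,"delta_pos":[-1.2,0,0],"dr":[0,0,0]},{"gripper":0,"delta_pos":[-1.2,0,0],"dr":[0,0,0]},{"gripper":0,"delta_pos":[-1.2,0,0],"dr":[0,0,0]},{"gripper":0,"delta_pos":[-1.2,0,0],"dr":[0,0,0]}])

```text
t: 10.13
ee_pos: [504.0, 53.0, 200.3]
orientation: [1.454, 0.763, -0.872]
ft_force: [-1.2, -0.2, -2.8]
width: 51.6
```

apply_moves(increments=[{"gripper":0,"delta_pos":[-1.5,0,0],"dr":[0,0,0]},{"gripper":0,"delta_pos":[-1.5,0,0],"dr":[0,0,0]},{"gripper":0,"delta_pos":[-1.5,0,0],"dr":[0,0,0]},{"gripper":0,"delta_pos":[-1.5,0,0],"dr":[0,0,0]},{"gripper":0,"delta_pos":[-1,0,0],"dr":[0,0,0]}])

```text
t: 10.55
ee_pos: [468.8, 55.6, 261.4]
orientation: [1.454, 0.763, -0.871]
ft_force: [-0.2, -0.1, -2.0]
width: 51.7
```

```bash
python3 ck.py
python3 - <<'E'
from h import *
RS=np.stack([-ez,ex,-ey],1);np.save('RS.npy',RS)
# tip: z cross check
print(np.linalg.det(RS))
plan(np.array([598.5,-273.5,195]),RS,15)
T0=cur();E=expm(np.real(logm(np.linalg.inv(T0)@T([598.5,-273.5,195],RS)))/15)
Q=T0
for i in range(15):
    Q=Q@E;print(np.round((Q@[82.6,0,0,1])[:3]),end=' ')
# stand centre again: ring circle fits from both cameras, arm far off
s=grab('scene')
f=np.load('f0.npz')
for W,im in((f['wa'],f['a']),(f['wb'],f['b'])):
    k=(abs(W[...,2]-48)<2)&(np.hypot(W[...,0]-598,W[...,1]+273)<45)
    x,y=W[k][:,0],W[k][:,1]
    print('\nring',k.sum(),cv2.minEnclosingCircle(W[k][:,:2].astype(np.float32)),(x.min()+x.max())/2,(y.min()+y.max())/2)
    k=(abs(W[...,2]-10)<2.5)&(np.hypot(W[...,0]-598,W[...,1]+273)<60)
    print('foot',k.sum(),cv2.minEnclosingCircle(W[k][:,:2].astype(np.float32)))
E
```

```text
t 10.55 p [  14.95  -137.511  171.669] w 51.729002535478 r 179.6267220034111 ang -92.05787214551586 F U,ey,N -1.158920940056951 -0.14944218514522464 -1.5967143444440577
F rad 0.1909614075946898 tang cw 1.1528072053959937
1.0
15 rows dpos cm [0.719 0.884 2.119] dr [ 0.    -0.    -0.035] mm/row 24.058373494587286
[[ 478.   34.  260.]
 [ 507.  -32.  252.]
 [ 534.  -98.  241.]
 [ 560. -164.  226.]
 [ 584. -230.  208.]]
[517.  31. 187.] [524.   9. 183.] [531. -13. 179.] [538. -35. 175.] [544. -56. 171.] [550. -78. 166.] [ 557. -100.  161.] [ 563. -122.  156.] [ 568. -143.  151.] [ 574. -165.  145.] [ 579. -187.  139.] [ 584. -209.  133.] [ 589. -230.  126.] [ 594. -252.  119.] [ 598. -273.  112.] 
ring 255 ((599.5120239257812, -273.9574890136719), 37.23751449584961) 599.7391499012912 -273.8178357833856
foot 728 ((600.3504028320312, -273.88018798828125), 47.5723762512207)

ring 100 ((595.0540161132812, -274.03448486328125), 38.535945892333984) 596.4172221663266 -273.8255218757899
foot 229 ((595.6331787109375, -272.79266357421875), 48.931400299072266)
```

apply_moves(increments=[{"gripper":0,"delta_pos":[0.72,0.88,2.12],"dr":[0,0,-0.035]},{"gripper":0,"delta_pos":[0.72,0.88,2.12],"dr":[0,0,-0.035]},{"gripper":0,"delta_pos":[0.72,0.88,2.12],"dr":[0,0,-0.035]},{"gripper":0,"delta_pos":[0.72,0.88,2.12],"dr":[0,0,-0.035]},{"gripper":0,"delta_pos":[0.72,0.88,2.12],"dr":[0,0,-0.035]}])

```text
t: 11.02
ee_pos: [516.7, -55.5, 247.1]
orientation: [1.402, 0.902, -1.005]
ft_force: [0.8, 0.7, -2.6]
width: 51.6
```

apply_moves(increments=[{"gripper":0,"delta_pos":[0.72,0.88,2.12],"dr":[0,0,-0.035]},{"gripper":0,"delta_pos":[0.72,0.88,2.12],"dr":[0,0,-0.035]},{"gripper":0,"delta_pos":[0.72,0.88,2.12],"dr":[0,0,-0.035]},{"gripper":0,"delta_pos":[0.72,0.88,2.12],"dr":[0,0,-0.035]},{"gripper":0,"delta_pos":[0.72,0.88,2.12],"dr":[0,0,-0.035]}])

```text
t: 11.43
ee_pos: [560.6, -165.4, 224.1]
orientation: [1.34, 1.038, -1.137]
ft_force: [0.1, 1.2, -3.0]
width: 51.7
```

apply_moves(increments=[{"gripper":0,"delta_pos":[0.72,0.88,2.12],"dr":[0,0,-0.035]},{"gripper":0,"delta_pos":[0.72,0.88,2.12],"dr":[0,0,-0.035]},{"gripper":0,"delta_pos":[0.72,0.88,2.12],"dr":[0,0,-0.035]},{"gripper":0,"delta_pos":[0.72,0.88,2.12],"dr":[0,0,-0.035]},{"gripper":0,"delta_pos":[0.72,0.88,2.12],"dr":[0,0,-0.035]}])

```text
t: 11.85
ee_pos: [599.8, -274.6, 192.5]
orientation: [1.268, 1.173, -1.265]
ft_force: [0.6, 0.1, -2.4]
width: 51.3
```

```bash
cat > m6.py <<'E'
from h import *
RS=np.load('RS.npy')
for i in range(2): w=grab('wrist')
o=ctrl.get_obs();print(o['t'],o['width'],o['ft_force'],o['ee_pos']);print(RS.T@cur()[:3,:3])
fr={'wrist':w,'scene':grab('scene'),'side':grab('side')}
P=o['ee_pos']
for n,s in fr.items():
    W=world(s);r=np.hypot(W[...,0]-598,W[...,1]+273.8)
    for t,k in(('ring',(abs(W[...,2]-48)<2.5)&(r<42)),('foot',(abs(W[...,2]-10)<2.5)&(r<55)),
      ('can',(W[...,2]>P[2]-75)&(W[...,2]<P[2]-22)&(np.hypot(W[...,0]-P[0],W[...,1]-P[1])<32))):
        q=W[k]
        if len(q)>20:
            A=np.c_[2*q[:,:2],np.ones(len(q))];
            x=np.linalg.lstsq(A,(q[:,:2]**2).sum(1),rcond=None)[0]
            print(n,t,len(q),cv2.minEnclosingCircle(q[:,:2].astype(np.float32)),'fit',x[:2],np.sqrt(x[2]+x[:2]@x[:2]),'zmin',q[:,2].min())
a=fr['wrist']['img'];b=fr['scene']['img'][150:330,140:380]
cv2.imwrite('pics/%s.png'%__import__('sys').argv[1],np.hstack([cv2.resize(a,(400,300)),cv2.resize(b,(400,300))])[:,:,::-1])
E
python3 m6.py h1
```

```text
11.95 51.91909455878233 [ 0.348  0.402 -2.683] [ 600.574 -276.238  191.398]
[[ 1.    -0.001  0.001]
 [ 0.001  1.     0.002]
 [-0.001 -0.002  1.   ]]
wrist ring 906 ((598.272216796875, -272.7601318359375), 36.78126907348633) fit [ 598.469 -272.353] 32.73976718170137 zmin 45.62598412078724
wrist foot 1853 ((598.380615234375, -272.8270568847656), 47.88397979736328) fit [ 599.231 -265.067] 34.032153949268 zmin 7.529487039444013
wrist can 746 ((602.8687744140625, -267.767578125), 24.478374481201172) fit [ 601.997 -277.035] 25.746963456452058 zmin 125.52009083136045
scene ring 278 ((600.4067993164062, -273.0177917480469), 37.51583480834961) fit [ 600.037 -273.811] 33.08026273253651 zmin 45.50309656930717
scene foot 733 ((600.35009765625, -274.39373779296875), 47.971397399902344) fit [ 601.351 -274.637] 35.63742654276716 zmin 7.508039543246224
scene can 445 ((604.18115234375, -276.397216796875), 25.72205924987793) fit [ 602.214 -275.517] 25.335555673671745 zmin 117.1257979822773
side ring 100 ((595.3255615234375, -274.2577209472656), 38.602142333984375) fit [ 596.022 -273.243] 33.08744506249879 zmin 45.53502389338895
side foot 236 ((596.3378295898438, -271.7309265136719), 49.585567474365234) fit [ 596.241 -272.046] 37.313104696940016 zmin 7.570420615535102
side can 256 ((596.7037353515625, -269.50885009765625), 27.058780670166016) fit [ 598.358 -272.176] 23.259809526988906 zmin 117.51453101321366
```

View pics/h1.png

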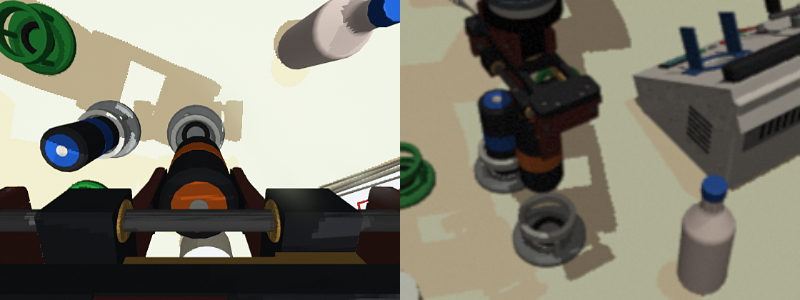

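Wrist view: stand ring at (195,128) ahead of the canister; scene crop: canister hangs upright above and just behind the ring. Correct about 3 mm and lower part-way.

apply_moves(increments=[{"gripper":0,"delta_pos":[0.5,-0.13,-0.14],"dr":[0,0,0]},{"gripper":0,"delta_pos":[1.3,-0.13,-0.14],"dr":[0,0,0]},{"gripper":0,"delta_pos":[1.3,0,0],"dr":[0,0,0]},{"gripper":0,"delta_pos":[1.3,0,0],"dr":[0,0,0]},{"gripper":0,"delta_pos":[0.7,0,0],"dr":[0,0,0]}])

```text
t: 12.47
ee_pos: [596.3, -269.1, 141.1]
orientation: [1.268, 1.174, -1.264]
ft_force: [-0.5, 0.2, -1.6]
width: 51.5
```

```bash
python3 m6.py h2 | grep -v foot
```

```text
12.5667 51.67586846897564 [-0.416 -0.109 -2.112] [ 596.306 -269.366  141.156]
[[ 1.     0.001  0.003]
 [-0.001  1.     0.005]
 [-0.003 -0.005  1.   ]]
wrist ring 1099 ((598.2626953125, -272.228515625), 36.66185760498047) fit [ 598.198 -272.449] 33.0153248324626 zmin 45.6081168675475
wrist can 764 ((597.3441772460938, -258.4916687011719), 24.540653228759766) fit [ 596.566 -267.62 ] 25.77178258403748 zmin 74.10182101622762
scene ring 202 ((600.4064331054688, -274.2375793457031), 36.771759033203125) fit [ 600.166 -274.098] 33.00446188864495 zmin 45.56476340735488
scene can 381 ((599.8406372070312, -269.7585754394531), 25.892436981201172) fit [ 598.167 -268.592] 25.216811005284423 zmin 67.93749082168675
side ring 82 ((597.271728515625, -272.199462890625), 38.22611618041992) fit [ 596.238 -272.57 ] 33.08934239847271 zmin 45.51363303137714
side can 244 ((595.7000122070312, -264.1110534667969), 25.568927764892578) fit [ 595.643 -267.706] 23.463085622030466 zmin 66.21622776711612
```

View pics/h2.png

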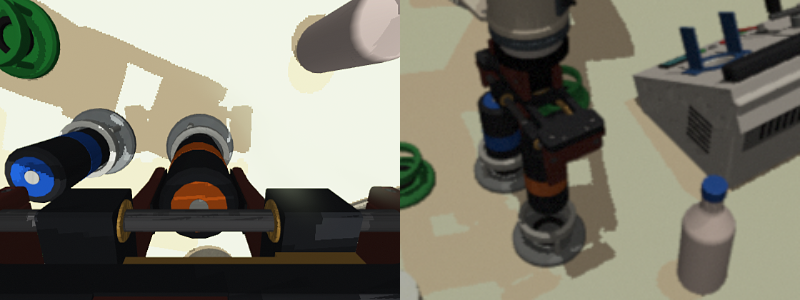

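apply_moves(increments=[{"gripper":0,"delta_pos":[0,0.1,0.2],"dr":[0,0,0]},{"gripper":0,"delta_pos":[0,0.1,0.2],"dr":[0,0,0]},{"gripper":0,"delta_pos":[0,0,0],"dr":[0,0,0]},{"gripper":0,"delta_pos":[0,0,0],"dr":[0,0,0]},{"gripper":0,"delta_pos":[0,0,0],"dr":[0,0,0]}])

```text
t: 13.08
ee_pos: [599.2, -274.5, 143.4]
orientation: [1.269, 1.171, -1.263]
ft_force: [2.0, -0.3, -1.9]
width: 51.8
```

```bash
python3 m6.py h3 | grep -v foot
```

```text
13.1833 51.67349986122457 [-0.452  0.85  -2.065] [ 599.139 -274.36   143.216]
[[ 1.    -0.003  0.002]
 [ 0.003  1.     0.005]
 [-0.002 -0.005  1.   ]]
wrist ring 1184 ((598.368896484375, -272.7001037597656), 36.727500915527344) fit [ 598.405 -272.319] 32.78297079376822 zmin 45.55459136591853
wrist can 745 ((600.618408203125, -263.9178161621094), 24.484516143798828) fit [ 600.002 -273.042] 25.73426417418221 zmin 77.89788926611962
scene ring 205 ((600.395263671875, -274.172119140625), 36.62267303466797) fit [ 599.962 -274.047] 33.10883062984657 zmin 45.52623641097528
scene can 390 ((602.6033325195312, -274.6532287597656), 25.943283081054688) fit [ 600.742 -273.468] 25.49101400338684 zmin 68.28596848639646
side ring 86 ((596.7372436523438, -273.1996154785156), 37.743656158447266) fit [ 596.428 -272.917] 32.95990516025413 zmin 45.545794988398896
side can 242 ((597.427001953125, -266.47796630859375), 24.03564453125) fit [ 597.996 -271.444] 22.9324488229899 zmin 68.64129657474814
```

apply_moves(increments=[{"gripper":0,"delta_pos":[0.5,-0.1,0],"dr":[0,0,0]},{"gripper":0,"delta_pos":[0.5,0,0],"dr":[0,0,0]},{"gripper":0,"delta_pos":[0.5,0,0],"dr":[0,0,0]},{"gripper":0,"delta_pos":[0.5,0,0],"dr":[0,0,0]},{"gripper":0,"delta_pos":[0,0,0],"dr":[0,0,0]}])

```text
t: 13.7
ee_pos: [597.3, -273.8, 121.4]
orientation: [1.268, 1.173, -1.264]
ft_force: [-0.1, -0.3, -2.5]
width: 51.8
```

```bash
python3 m6.py h4 | grep -v foot
```

```text
13.8 51.587033634735725 [ 0.721  0.406 -2.218] [ 597.985 -274.15   122.548]
[[ 1.    -0.002  0.002]
 [ 0.002  1.     0.005]
 [-0.002 -0.005  1.   ]]
wrist ring 1389 ((598.365234375, -272.76983642578125), 36.84878158569336) fit [ 598.422 -272.341] 32.82189189810341 zmin 45.56402032308988
wrist can 1104 ((597.9694213867188, -274.1334533691406), 31.97625732421875) fit [ 597.941 -276.411] 30.13692385199631 zmin 47.564953522189604
scene ring 207 ((600.0474853515625, -274.0897216796875), 36.8008918762207) fit [ 599.597 -273.645] 32.829977627981684 zmin 45.502916785727656
scene can 378 ((598.623779296875, -274.4631652832031), 31.21652603149414) fit [ 598.078 -272.876] 26.906010818035117 zmin 47.61629013194635
side ring 88 ((596.1566162109375, -271.69866943359375), 37.52263259887695) fit [ 596.264 -273.143] 32.12082116602701 zmin 45.550638156466476
side can 251 ((598.1280517578125, -275.0047607421875), 31.750635147094727) fit [ 598.012 -275.267] 26.020554924367882 zmin 47.79052794761228
```

apply_moves(increments=[{"gripper":0,"delta_pos":[0.4,0,0],"dr":[0,0,0]},{"gripper":0,"delta_pos":[0.4,0,0],"dr":[0,0,0]},{"gripper":0,"delta_pos":[0.4,0,0],"dr":[0,0,0]},{"gripper":0,"delta_pos":[0.4,0,0],"dr":[0,0,0]},{"gripper":0,"delta_pos":[0.2,0,0],"dr":[0,0,0]}])

```text
t: 14.32
ee_pos: [597.9, -274.1, 104.2]
orientation: [1.268, 1.172, -1.264]
ft_force: [0.5, 1.6, -1.3]
width: 51.8
```

apply_moves(increments=[{"gripper":0,"delta_pos":[0.2,0,0],"dr":[0,0,0]},{"gripper":0,"delta_pos":[0.2,0,0],"dr":[0,0,0]},{"gripper":0,"delta_pos":[0.2,0,0],"dr":[0,0,0]},{"gripper":0,"delta_pos":[0.1,0,0],"dr":[0,0,0]},{"gripper":0,"delta_pos":[0,0,0],"dr":[0,0,0]}])

```text
t: 14.73
ee_pos: [598.2, -274.2, 97.8]
orientation: [1.268, 1.171, -1.263]
ft_force: [0.3, -0.4, -1.9]
width: 51.8
```

apply_moves(increments=[{"gripper":0,"delta_pos":[0.1,0,0],"dr":[0,0,0]},{"gripper":0,"delta_pos":[0.1,0,0],"dr":[0,0,0]},{"gripper":0,"delta_pos":[0.05,0,0],"dr":[0,0,0]},{"gripper":0,"delta_pos":[0,0,0],"dr":[0,0,0]},{"gripper":0,"delta_pos":[0,0,0],"dr":[0,0,0]}])

```text
t: 15.15
ee_pos: [598.6, -274.4, 96.5]
orientation: [1.269, 1.17, -1.263]
ft_force: [-2.4, 0.3, 4.4]
width: 51.9
```

Contact on the seat (about 6.5 N). Release, then go up.

apply_moves(increments=[{"gripper":0,"delta_pos":[0.05,0,0],"dr":[0,0,0]},{"gripper":62,"delta_pos":[0,0,0],"dr":[0,0,0]},{"gripper":66,"delta_pos":[0,0,0],"dr":[0,0,0]},{"gripper":80,"delta_pos":[0,0,0],"dr":[0,0,0]},{"gripper":90,"delta_pos":[0,0,0],"dr":[0,0,0]}])

```text
t: 15.57
ee_pos: [598.3, -274.2, 94.9]
orientation: [1.269, 1.171, -1.263]
ft_force: [-0.0, -0.4, -0.3]
width: 68.0
```

apply_moves(increments=[{"gripper":90,"delta_pos":[0,0,0],"dr":[0,0,0]},{"gripper":90,"delta_pos":[0,0,0],"dr":[0,0,0]},{"gripper":90,"delta_pos":[0,0,0],"dr":[0,0,0]},{"gripper":90,"delta_pos":[0,0,0],"dr":[0,0,0]},{"gripper":90,"delta_pos":[0,0,0],"dr":[0,0,0]}])

```text
t: 15.98
ee_pos: [598.3, -274.2, 95.0]
orientation: [1.269, 1.171, -1.263]
ft_force: [1.0, 0.7, 1.0]
width: 79.1
```

Run:
```python
from h import *
o=ctrl.get_obs();print(o['t'],o['ee_pos'],o['width'],o['ft_force'])
for n in('wrist','scene','side'):
    s=grab(n);W=world(s);k=(np.hypot(W[...,0]-598,W[...,1]+273)<29)&(W[...,2]>118)&(W[...,2]<140)
    h=cv2.cvtColor(s['img'],cv2.COLOR_RGB2HSV);k&=(h[...,0]<20)&(h[...,1]>140)
    q=W[k];print(n,len(q),q.mean(0) if len(q) else '')
```

```text
15.9833 [ 598.273 -274.2     95.041] 79.0886585549112 [1.006 0.663 1.007]
wrist 2116 [ 597.327 -266.111  134.161]
scene 23 [ 586.979 -281.755  131.287]
side 62 [ 595.164 -269.174  133.286]
```

Released; the top is at about 132 mm. Retract straight up.

apply_moves(increments=[{"gripper":90,"delta_pos":[-1,0,0],"dr":[0,0,0]},{"gripper":90,"delta_pos":[-2,0,0],"dr":[0,0,0]},{"gripper":90,"delta_pos":[-2.5,0,0],"dr":[0,0,0]},{"gripper":90,"delta_pos":[-2.5,0,0],"dr":[0,0,0]},{"gripper":90,"delta_pos":[-2.5,0,0],"dr":[0,0,0]}])

```text
t: 16.55
ee_pos: [597.9, -274.4, 201.9]
orientation: [1.269, 1.171, -1.263]
ft_force: [0.4, 0.1, 0.3]
width: 79.0
```

apply_moves(increments=[{"gripper":90,"delta_pos":[-2.5,0,0],"dr":[0,0,0]},{"gripper":90,"delta_pos":[-2.5,0,0],"dr":[0,0,0]},{"gripper":90,"delta_pos":[-2,0,0],"dr":[0,0,0]},{"gripper":90,"delta_pos":[-1,0,0],"dr":[0,0,0]},{"gripper":90,"delta_pos":[0,0,0],"dr":[0,0,0]}])

```text
t: 16.97
ee_pos: [599.0, -275.1, 283.5]
orientation: [1.269, 1.166, -1.261]
ft_force: [0.4, -0.3, -0.1]
width: 79.1
```

```bash
python3 - <<'E'
from h import *
from red import red
E
python3 - <<'E'
from h import *
o=ctrl.get_obs();print(o['t'],o['ee_pos'],o['width'],o['ft_force'])
fr={}
for n in('wrist','scene','side'):
    s=grab(n);fr[n]=s;W=world(s);h=cv2.cvtColor(s['img'],cv2.COLOR_RGB2HSV)
    for t,c0,k in(('can',(598,-273),(h[...,0]<20)),('spent',(459,-254),(h[...,0]>90))):
        k=k&(np.hypot(W[...,0]-c0[0],W[...,1]-c0[1])<32)&(abs(W[...,2]-132)<4)&(h[...,1]>110)
        q=W[k]
        if len(q):print(n,t,len(q),q.mean(0),(q.min(0)+q.max(0))/2)
a=fr['side']['img'][150:290,200:387];b=fr['scene']['img'][150:330,140:380]
cv2.imwrite('pics/end.png',np.hstack([cv2.resize(a,(400,300)),cv2.resize(b,(400,300))])[:,:,::-1])
E
```

```text
48 [-66.826   2.199] dir 183.58108486285425
69 [-64.555   5.027] dir 180.16098138988016
40 [-62.112 -10.435] dir 212.44941487373927
17.0667 [ 597.517 -274.356  279.762] 79.12362242244672 [-1.089  0.374  0.276]
wrist can 800 [ 596.731 -273.467  134.036] [ 596.752 -273.475  134.02 ]
wrist spent 863 [ 459.641 -255.091  133.949] [ 458.145 -254.389  132.761]
scene can 204 [ 596.391 -274.429  131.84 ] [ 595.458 -273.266  131.694]
scene spent 140 [ 460.113 -255.914  131.912] [ 458.4   -255.773  131.912]
side can 71 [ 595.587 -270.097  133.361] [ 595.133 -272.803  133.063]
side spent 68 [ 459.058 -250.039  133.166] [ 458.97  -252.032  132.823]
```

View pics/end.png

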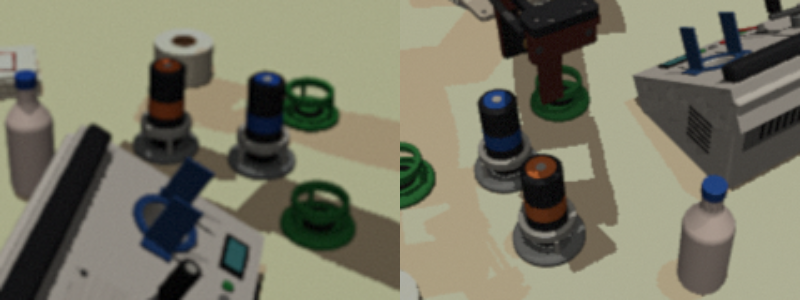

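The orange canister stands upright and seated at (167,110) left and (543,195) right, level with the spent one. The tension arm is still at 32°, and the hand is clear.

```bash
python3 -c "
from workcell import ctrl
print(ctrl.close_job())"
```

```text
the job is handed in; nothing more can be done
None
```

The job is handed in at about 17 s of the 72 s allowed. It reports no verdict, so the result rests on my own checks.

- **Winding:** I wound the crank clockwise for about one and a quarter turns. The drag at the grip then fell from about 11 N to 1.5 N and I stopped. The wrist camera put the red tension arm at about 32°, roller over the orange dot.
- **Moving the canister:** I drew it straight out along its axis, turned it upright and lowered it into the empty ring stand. It touched the seat with about 6.5 N before I let go and backed the hand off straight up.
- **Last checks:** The canister top is at 132–134 mm height, within about 2 mm of the stand's axis, and upright. The spent canister has not moved measurably. The label roll and spray bottle look undisturbed by eye only; I did not measure them again. The tension arm still reads 32°, and the hand is about 150 mm above the canister top.
- **What disagreed:** The cameras differed by 2–4 mm on the stand's position, so I used their average. The arm also settled a few millimetres off some commanded shifts, which I corrected before gripping and before lowering.

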